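# Close the loaded battery cassette and lift it out by its side catches

## Task

Two identical battery cassettes sit latched in black docks on the desk; only one has the chrome battery cell lying in it. Slide that loaded cassette's cover fully shut, then squeeze its two opposed side catches together between the fingers and lift it level out of its dock, with the cover still shut and the cell inside. Finish while still holding it squeezed and still, its underside more than 10 cm above the desk; leave the empty cassette seated in its dock, and do not disturb the other things on the desk.

Things in the scene. Friction and masses are not known exactly. Their poses are not given: they have to be found in the camera images.
- cassette: The loaded cassette: grey carrier 96 (x) x 40 (y) mm, 30 wide at its waist, 50 high with the cover (60 at the cover's ridge), about 0.27 kg with cell. Origin: centre of its underside; z up, x along its length; its -x end faces roughly towards the robot. A white spring catch stands at the middle of its +y and its -y side. Latched in the dock, underside 6 mm above the desk, 1.5 mm play.
- catch_left_pad (a point): Point to pinch on the +y catch: outer face of its upright slab, at (0, 27, 34) mm in the cassette's frame when not pressed; axes as the cassette's. The slab is 26 wide (x), 5 thick, from 3 to 44 mm above the cassette's underside; from 16 mm up it is above the dock.
- catch_right_pad (a point): Same point on the -y catch, at (0, -27, 34) mm in the cassette's frame when not pressed. Over the outer faces the two catches measure 54 mm at rest and 42 mm when both are pressed home.
- catch_left (a joint): How far the +y catch is pressed in towards the cassette's middle: 0 at rest, 0.006 m at its stop. Its spring takes 2.4 N to start, 6 N at the stop; its tooth clears the dock's lip from 0.0035 m (more if the cassette stands off-centre in its play), so squeeze to the stops and keep squeezing. It springs out when let go.
- catch_right (a joint): The same for the -y catch.
- cover (a joint): How far the loaded cassette's cover is open: 0 fully shut, up to 0.055 m. It is 96 x 40 x 3 mm, its top face 50 mm above the cassette's underside; it slides along the cassette's x (opens to -x, shuts to +x against a stop at 0) with about 1.5 N of friction and stays where it is left.
- cover_ridge (a point): Centre of the raised ridge on the loaded cassette's cover: 10 (x) x 30 (y) x 10 high. It is 55 mm above the cassette's underside, at x = -42 mm in the cassette's frame when shut (farther to -x by the opening). The ridge ends 1 mm from the cover's -x edge, with free air behind it: push it there towards +x, or pinch it.
- cell: Chrome cylindrical battery cell, 21 diameter x 66 long plus a 3 mm nub, loose in the loaded cassette's trough and lying along its x, 0.07 kg. Origin on its lower side, at 22 mm above the cassette's underside.
- dock: Black dock of the loaded cassette, fixed to the desk, 116 (x) x 84 (y), 22 mm high. Origin: centre of its underside; axes as the cassette's. A lip on its +y and -y side catches a tooth at the foot of each catch, so the cassette comes out, straight up, only while both catches are squeezed in. Above the lips (22 mm) there is free room beside the catches.
- spare_cassette: The other, identical but empty cassette, its cover open too, latched in its own dock. Leave it there. Origin: centre of its underside.
- spare_dock: The identical fixed dock of the empty cassette. Origin: centre of its underside.
- breadboard: Yellow breadboard lying on the desk, 55 x 165 x 9 mm, bystander. Origin: centre of its underside.
- suction_holder: Black rubber suction holder standing on the desk, 64 mm across, 44 high, bystander. Origin: centre of its underside.
- magnifier: Steel swing arm magnifier on a round pivot base, to the left, fixed, up to 0.28 m high, bystander. Origin: centre of its base's underside; its lens is 0.21 m from there along its +x.

How it is judged:
By the outcome, as a careful person would: the job done as asked, in the order asked, and still so for the second after the job is handed in, while the arm keeps its last pose, push and grip.
It also fails if it takes over 42 s, if anything falls off the work surface, if the arm or the gripper's body presses on something with over 40 N, if the wrist force passes 120 N, or if a joint passes its speed limit or range.

## Robot

A 6-joint arm with a two-finger parallel gripper is mounted at the origin on the work surface. World frame = base frame: x ahead of the robot, y to its left, z up, the work surface at z = 0. Lengths are in m, angles in rad, forces in N, time in s.
With the tool pointing down it reaches from about 0.35 to 0.725 m from the base axis. Payload 6 kg.
Tool frame: the origin (TCP) lies midway between the tips of the shut fingers; the grasp point (between the pads) lies 19 mm behind it; z points along the fingers, y is the line along which they close (so a half turn about z gives the same grasp; the last joint's range is limited). The gripper opens to 85 mm and grips with 20 to 120 N. Pads are 22 mm wide; open, the fingers measure 114 mm over their backs; the gripper's body (76 mm by 85 mm) begins 54 mm behind the grasp point. The pads swing forward as they close: fully open they stand 13 mm farther back than shut.
Start: joints at [-0.946, 0.04, 0.085, 0, -1.615, -0.334], TCP at [0.172, -0.575, 0.231] pointing down, gripper open.
Joint ranges: [-2.56, 2.56], [-1.29, 2.01], [-1.08, 1.49], [-3.29, 1.98], [-2.81, -0.18], [-2.99, 2.99]. Speed limits (rad/s): [2.57, 2.57, 3.01, 3.14, 3.14, 3.14].

## Interface

Orientations are given as [roll, pitch, yaw] about the fixed x, y, z axes, in that order (R = Rz(yaw) Ry(pitch) Rx(roll)).
In Python, from station import ctrl, imaging, models gives the robot as it stands.
- The arm moves only by the tool servo_tool, never from a script. Its argument "targets" is a list of rows, each a list of 5 numbers: the shift along the tool's x, y, z in units of 25 mm (1.0 is 25 mm), then the turn about the tool's z in degrees, then the finger opening in mm, from 0 to 85.4. In form: [[tx, ty, tz, twist, hand], ...]. A call has 1 to 12 rows; each row shifts and turns the commanded pose from where the row before left it, along the tool's axes as they then stand; what a row does not reach is not made up. A row lasts 1/8 s, in which the tool goes at most 62.5 mm and 10.7 degrees, less where a joint would pass 70% of its speed; a pose out of reach is approached as far as the arm can. A call is refused whole if a number of a shift passes 1 or a number of a turn 10.7, either way. A call with a gripper value outside its range is refused whole. The fingers move at their own pace and stop on an object; "squeeze" is the grip in N (left out, the last holds). Time passes only in rows, so rows that do not move let the fingers close. It gives the time, the measured TCP pose, the force, the opening and the grip force at its end, in the units of the state.
- ctrl.state(): the state, without advancing time (a new reading comes with each control period).
- imaging.camera(name): name is "side" or "top" or "wrist"; returns (picture, depth): 480x640x3 uint8, red, green, blue; 480x640 float32, m along the optical axis (not along the pixel's ray), 0 where there is no reading.
- imaging.camera_info(name): a dict with "intrinsics" (3x3 intrinsics, pixels), "pose" (4x4, takes a point from camera to world coordinates); the wrist camera has in their place "T_tool_cam" (4x4, takes a point from camera to tool coordinates, whose origin is the TCP and whose axes are the flange's). Camera axes: x right, y up, looking along -z (the intrinsics and any distortion apply to the point x, -y, -z); pixel columns grow to the right and rows downward; lengths in m; the calibration is good to about 2 mm. A picture is of the moment at which its call begins: read the wrist's pose just before it. camera_info takes no time and is no camera call.
- ctrl.hand_in(): hands the job in; it is judged then, once.
Trained networks look in the newest picture that a camera, given by its name, has taken for a name from the list of things; names that differ only in an ending like _2 or _b are one class to them, and where a whole thing is asked for, a point or a joint stands for the part that bears it (a point fixed in the world has none). Each returns a list of dicts, best first, with "score" (0 to 1); they miss things now and then, are a little off and sometimes report something else, mostly with a low value. They report only what shows in the picture. A call takes as long as a camera call.
- models.find_in(camera, query): "at" ([column, row] as shares, 0 to 1, of the picture: columns of its width, rows of its height, amid what is visible of it).
The state is a dict: "time": time; "qpos": joint angles; "joint_vel": joint speeds; "tau": joint torques, N m; "tool_pos": TCP position; "ee_rot": TCP orientation; "contact_force": force on the tool from outside, world axes, zero at the start; "wrist_torque": the same for the moment, N m; "gripper_width": finger opening in m; "grasp_force": force on a finger pad.
Only numpy, scipy, OpenCV 4.12 (cv2) and the standard library are available. Lean on these libraries where they do the work, as an engineer would, in place of code of your own. Each camera call takes 0.05 s, during which the arm holds its last target. There are 200 camera calls.

## Working session

There is one attempt and no reset: what is moved stays moved. The work goes in short steps, Python scripts to look and compute and a tool call to move; the robot and the scene stay as the last step left them, time stands still between calls to the robot, and variables do not carry over. Pictures are saved under pics/ and viewed, at most 10 in all, crops included, and the job is handed in when it is done.

Besides the shell and the picture viewer there is one more tool, called after "Emit:" in YAML: its name, and indented under it one key for each argument. servo_tool: Moves the arm, as the interface text tells. Its arguments: {"type":"object","properties":{"targets":{"type":"array"},"squeeze":{"type":"number"}},"required":["targets"]}

```bash
mkdir -p pics; cat > h.py <<'E'
import numpy as np, cv2
from station import ctrl, imaging, models
from scipy.spatial.transform import Rotation as R
def pose(cam):
    i=imaging.camera_info(cam); K=np.array(i["intrinsics"])
    if cam=="wrist":
        s=ctrl.state(); T=np.eye(4); T[:3,:3]=R.from_euler('xyz',s["ee_rot"]).as_matrix(); T[:3,3]=s["tool_pos"]
        return K,T@np.array(i["T_tool_cam"]),i
    return K,np.array(i["pose"]),i
def px2w(K,T,u,v,d):
    p=np.array([(u-K[0,2])/K[0,0]*d,-(v-K[1,2])/K[1,1]*d,-d,1.]); return (T@p)[:3]
def w2px(K,T,p):
    q=np.linalg.inv(T)@np.append(p,1); return np.array([K[0,2]+K[0,0]*q[0]/-q[2],K[1,2]-K[1,1]*q[1]/-q[2]])
def grab(cam,name=None):
    K,T,i=pose(cam); im,d=imaging.camera(cam)
    if name: cv2.imwrite(f"pics/{name}.png",im[:,:,::-1])
    return K,T,im,d
def cloud(K,T,d):
    v,u=np.mgrid[:480,:640]; P=np.stack([(u-K[0,2])/K[0,0]*d,-(v-K[1,2])/K[1,1]*d,-d],-1)
    W=P@T[:3,:3].T+T[:3,3]; W[d<=0]=np.nan; return W
E
python3 - <<'E'
from h import *
print(ctrl.state())
for c in ["top","side"]:
    K,T,im,d=grab(c,c+"0"); i=imaging.camera_info(c); print(c,i)
    np.savez(c+"0.npz",K=K,T=T,im=im,d=d)
    for q in ["cell","cassette","cover_ridge","catch_left_pad","catch_right_pad","dock","breadboard","suction_holder","magnifier"]:
        for r in models.find_in(c,q)[:3]:
            u,v=r["at"][0]*640,r["at"][1]*480; dd=d[int(v),int(u)]
            print(q,round(r["score"],2),round(u),round(v),px2w(K,T,u,v,dd).round(3) if dd>0 else None)
print(imaging.camera_info("wrist"))
E
```

```text
{'time': 0.0, 'qpos': array([-9.46313203e-01,  4.08337089e-02,  8.38127040e-02, -4.39968862e-04,
       -1.61554696e+00, -3.33673116e-01]), 'joint_vel': array([-0.00070128, -0.00203168,  0.00103885,  0.00049171, -0.00016635,
        0.00033791]), 'tau': array([ 5.17150929e-04, -3.68209434e+01,  3.47407186e+01,  6.93244770e+00,
       -5.55357750e-03,  2.34006819e-05]), 'tool_pos': array([ 0.1719915 , -0.57446714,  0.23027218]), 'ee_rot': array([ 3.13977477e+00, -1.64917319e-04, -2.85076320e+00]), 'contact_force': array([0.47970392, 0.33054286, 0.30786756]), 'wrist_torque': array([ 0.03621186, -0.05158203, -0.0662197 ]), 'grasp_force': 0.0, 'gripper_width': 0.08542433900096925}
top {'intrinsics': array([[526.92491089,   0.        , 311.97386806],
       [  0.        , 526.92491089, 236.22311783],
       [  0.        ,   0.        ,   1.        ]]), 'pose': array([[ 1.98656274e-03,  9.97769959e-01, -6.67170337e-02,
         4.81246305e-01],
       [-9.99850362e-01,  8.35340571e-04, -1.72787621e-02,
         1.58691416e-01],
       [-1.71844983e-02,  6.67413757e-02,  9.97622314e-01,
   
[... 1195 characters left out ...]
64 182 [ 0.587 -0.157  0.058]
suction_holder 0.86 406 233 [ 0.404 -0.011  0.021]
suction_holder 0.39 370 179 [ 0.579 -0.183  0.057]
magnifier 0.69 250 316 [0.486 0.61  0.233]
{'intrinsics': array([[425.13283984,   0.        , 316.84150722],
       [  0.        , 425.13283984, 236.77828589],
       [  0.        ,   0.        ,   1.        ]]), 'T_tool_cam': array([[-3.44417938e-04,  9.53103027e-01,  3.02645833e-01,
         7.86632633e-02],
       [ 9.99999925e-01,  2.74831092e-04,  2.72515122e-04,
        -2.08018411e-04],
       [ 1.76558503e-04,  3.02645904e-01, -9.53103051e-01,
        -1.42335981e-01],
       [ 0.00000000e+00,  0.00000000e+00,  0.00000000e+00,
         1.00000000e+00]])}
```

```bash
python3 - <<'E'
import cv2,numpy as np
im=cv2.imread("pics/top0.png")
a=cv2.resize(im[150:300,240:340],None,fx=4,fy=4,interpolation=cv2.INTER_CUBIC)
b=cv2.resize(im[150:300,410:510],None,fx=4,fy=4,interpolation=cv2.INTER_CUBIC)
cv2.imwrite("pics/c1.png",np.hstack([a,b]))
E
```

```text
(no output)
```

View pics/top0.png

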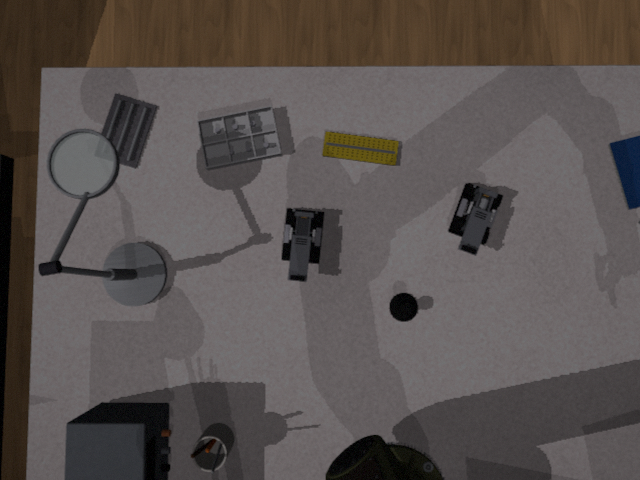

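View pics/c1.png

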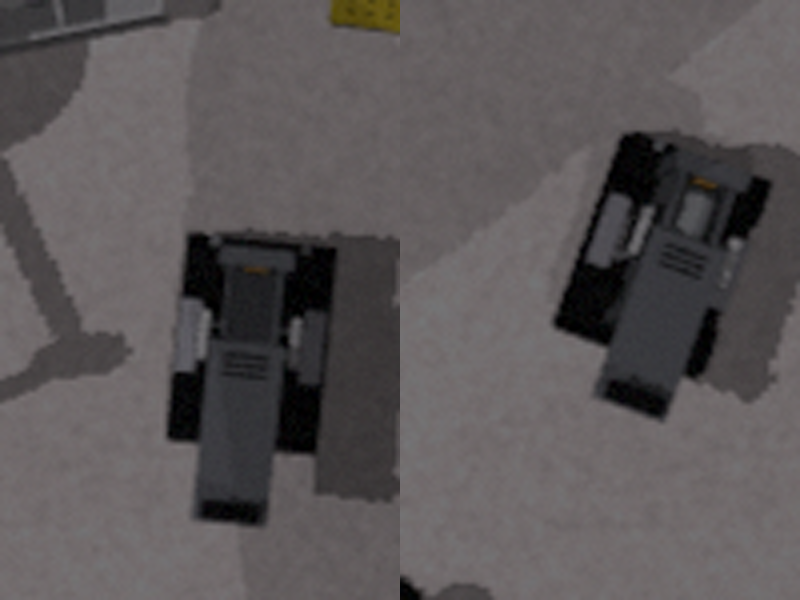

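The top view shows the chrome cell in the right-hand cassette, at about (485,205). The left cassette at (303,240) is dark and empty. The loaded cassette's yaw is about -18°. I'll bring the wrist camera over it with the tool aligned.

Emit:
servo_tool:
  targets:
    - [0, 0, 0, 8.7, 0]
    - [0, 0, 0, 8.7, 0]
    - [0, 0, 0, 8.7, 0]
    - [0, 0, 0, 8.7, 0]
    - [-0.49, 1, 0.15, 0, 0]
    - [-0.49, 1, 0.15, 0, 0]
    - [-0.49, 1, 0.15, 0, 0]
    - [-0.49, 1, 0.15, 0, 0]
    - [-0.49, 1, 0.15, 0, 0]
    - [-0.49, 1, 0.15, 0, 0]
    - [-0.49, 1, 0.15, 0, 0]
    - [-0.49, 1, 0.15, 0, 0]

```text
time: 2.5
tool_pos: [0.328, -0.4145, 0.2013]
ee_rot: [-3.142, 0.0, 2.825]
contact_force: [0.5, -0.8, -0.3]
gripper_width: -0.0001
grasp_force: 0.0
```

Emit:
servo_tool:
  targets:
    - [-0.49, 1, 0, 0, 0]
    - [-0.49, 1, 0, 0, 0]
    - [-0.49, 1, 0, 0, 0]
    - [-0.49, 1, 0, 0, 0]
    - [-0.49, 1, 0, 0, 0]
    - [-0.49, 1, 0, 0, 0]
    - [-0.49, 1, 0, 0, 0]
    - [-0.49, 1, 0, 0, 0]
    - [-0.49, 1, 0, 0, 0]
    - [-0.49, 1, 0, 0, 0]
    - [-0.49, 1, 0, 0, 0]
    - [-0.49, 1, 0, 0, 0]

```text
time: 4.0
tool_pos: [0.5613, -0.1751, 0.2014]
ee_rot: [3.142, 0.0, 2.825]
contact_force: [-0.1, -0.2, 0.5]
gripper_width: -0.0001
grasp_force: 0.0
```

Emit:
servo_tool:
  targets:
    - [-0.5, 1, 0, 0, 0]
    - [0, 0, 0, 0, 0]
    - [0, 0, 0, 0, 0]

```text
time: 4.38
tool_pos: [0.5803, -0.1559, 0.2012]
ee_rot: [-3.141, -0.0, 2.825]
contact_force: [0.3, -0.1, 0.4]
gripper_width: 0.0002
grasp_force: 0.0
```

```bash
cat > m.py <<'E'
from h import *
import sys
def measure(name,y0=-0.165,x0=0.60):
    s=ctrl.state(); print(s["tool_pos"].round(4),np.degrees(s["ee_rot"]).round(2),s["time"],s["contact_force"].round(1))
    K,T,im,d=grab("wrist",name); W=cloud(K,T,d); np.savez(name+".npz",K=K,T=T,im=im,d=d)
    for q in ["cell","cover_ridge","catch_left_pad","catch_right_pad","cassette"]:
        for r in models.find_in("wrist",q)[:2]:
            u,v=r["at"][0]*640,r["at"][1]*480; dd=d[int(v),int(u)]
            print(q,round(r["score"],2),round(u),round(v),px2w(K,T,u,v,dd).round(4) if dd>0 else None)
    z=W[...,2]; near=(np.hypot(W[...,0]-x0,W[...,1]-y0)<0.1)
    print(np.histogram(z[near],np.arange(0,.09,.004)))
    for lo,hi in [(.0525,.0605),(.063,.07)]:
        m=(near&(z>lo)&(z<hi)).astype(np.uint8)
        n,l,st,c=cv2.connectedComponentsWithStats(m)
        if n<2: continue
        k=1+np.argmax(st[1:,4]); P=W[l==k]
        r=cv2.minAreaRect((P[:,:2]*1000).astype(np.float32)); print(lo,len(P),np.median(P[:,2]).round(4),r)
measure(sys.argv[1])
E
python3 m.py w1
```

```text
[ 0.5803 -0.1559  0.2012] [-1.7999e+02 -2.0000e-02  1.6187e+02] 4.375 [ 0.3 -0.1  0.4]
cell 0.25 272 232 [ 0.5791 -0.1902  0.0561]
cover_ridge 0.79 299 206 [ 0.5668 -0.1658  0.056 ]
catch_left_pad 0.85 329 255 [ 0.6099 -0.1575  0.051 ]
catch_right_pad 0.67 266 257 [ 0.597  -0.202   0.0495]
cassette 0.94 297 218 [ 0.5748 -0.1694  0.0564]
cassette 0.35 583 314 [0.7466 0.034  0.0091]
(array([8857, 1022,  187,  190,  269, 3731,  100,  101,   70,  161,  206,
        542,  923, 4658, 2471,   36,  722,    0,    0,    0,    0,    0]), array([0.   , 0.004, 0.008, 0.012, 0.016, 0.02 , 0.024, 0.028, 0.032,
       0.036, 0.04 , 0.044, 0.048, 0.052, 0.056, 0.06 , 0.064, 0.068,
       0.072, 0.076, 0.08 , 0.084, 0.088]))
0.0525 7029 0.0557 ((568.1690063476562, -166.9312744140625), (40.07559585571289, 97.26929473876953), 69.31243896484375)
0.063 736 0.0656 ((528.3270263671875, -151.95640563964844), (29.918628692626953, 10.083255767822266), 69.51643371582031)
```

View pics/w1.png

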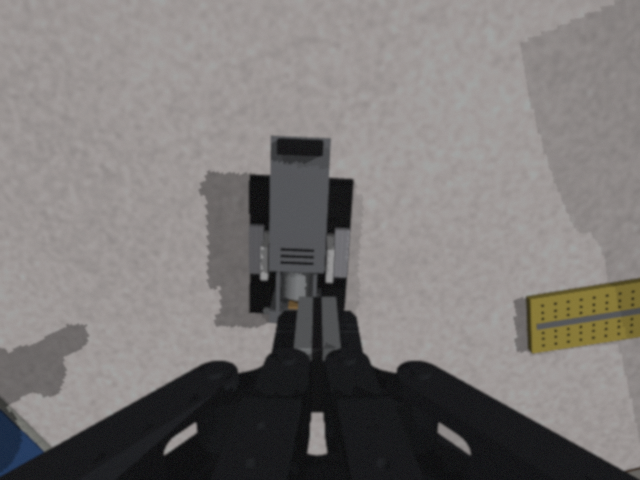

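The wrist view confirms the cell in the trough at (295,287). It also shows the cover about 38 mm open, with its ridge at (300,148), and a yaw of about -20.5°. Next I go behind the ridge, and check the catch position from the stored depth images.

Emit:
servo_tool:
  targets:
    - [0.65, -0.12, 0, 2.4, 0]
    - [0.65, -0.12, 0.6, 0, 0]
    - [0.65, -0.11, 0.9, 0, 0]
    - [0.65, -0.11, 1, 0, 0]
    - [0.65, -0.11, 1, 0, 0]
    - [0, 0, 1, 0, 0]
    - [0, 0, 0.7, 0, 0]
    - [0, 0, 0.4, 0, 0]
    - [0, 0, 0, 0, 0]

```text
time: 5.8
tool_pos: [0.4989, -0.1417, 0.0609]
ee_rot: [-3.141, -0.001, 2.783]
contact_force: [0.2, 0.4, 0.2]
gripper_width: -0.0001
grasp_force: 0.0
```

```bash
python3 - <<'E'
from h import *
a=np.radians(-20.5); u=np.array([np.cos(a),np.sin(a)]); v=np.array([-u[1],u[0]])
for f in ["w1","top0"]:
    D=np.load(f+".npz"); W=cloud(D["K"],D["T"],D["d"]).reshape(-1,3)
    A=W[:,:2]@u; B=W[:,:2]@v; Z=W[:,2]; n=(np.abs(A-.625)<.13)&(np.abs(B-.0425)<.06)
    def rep(t,m): 
        m=m&n; print(f,t,m.sum(),"u",np.percentile(A[m],[1,5,50,95,99]).round(4),"v",np.percentile(B[m],[1,5,50,95,99]).round(4),"z",np.median(Z[m]).round(4))
    rep("dock",(Z>.017)&(Z<.026)); 
    c=(Z>.044)&(Z<.0535)
    rep("catL",c&(B>.0425+.021)&(B<.0425+.03)); rep("catR",c&(B<.0425-.021)&(B>.0425-.03))
    rep("cover",(Z>.0535)&(Z<.06)); rep("ridge",(Z>.063)&(Z<.072)); rep("carrier end",c&(np.abs(B-.0425)<.02)&(A>.64))
E
```

```text
w1 dock 3977 u [0.5791 0.5814 0.624  0.6827 0.6889] v [0.0028 0.004  0.0191 0.081  0.0823] z 0.0217
w1 catL 257 u [0.6219 0.6223 0.6338 0.6462 0.6475] v [0.0645 0.0647 0.0671 0.0697 0.07  ] z 0.0495
w1 catR 278 u [0.622  0.6223 0.6341 0.6466 0.648 ] v [0.0155 0.0157 0.0181 0.0205 0.0206] z 0.0496
w1 cover 7008 u [0.5428 0.5537 0.5914 0.6332 0.6372] v [0.023  0.0244 0.0427 0.0609 0.0623] z 0.0557
w1 ridge 736 u [0.5432 0.5435 0.548  0.5525 0.553 ] v [0.0281 0.0293 0.0428 0.0562 0.0574] z 0.0656
w1 carrier end 1030 u [0.6409 0.6426 0.6557 0.6774 0.6816] v [0.0229 0.025  0.0389 0.0558 0.0572] z 0.0481
top0 dock 602 u [0.5774 0.5805 0.6342 0.6862 0.6888] v [0.0058 0.0074 0.0694 0.0853 0.0862] z 0.0216
top0 catL 52 u [0.5533 0.5678 0.6293 0.6761 0.6794] v [0.0636 0.064  0.0671 0.0717 0.0721] z 0.0496
top0 catR 19 u [0.6206 0.6213 0.6344 0.6456 0.6461] v [0.0189 0.0191 0.0204 0.0214 0.0215] z 0.0494
top0 cover 692 u [0.5408 0.5515 0.5935 0.6347 0.6746] v [0.0263 0.0276 0.0465 0.0645 0.066 ] z 0.056
top0 ridge 60 u [0.5412 0.5417 0.5462 0.5507 0.5513] v [0.0315 0.0331 0.0464 0.0604 0.061 ] z 0.0655
top0 carrier end 219 u [0.6403 0.6416 0.6604 0.6799 0.6812] v [0.0236 0.0282 0.0448 0.0606 0.0613] z 0.049
```

Emit:
servo_tool:
  targets:
    - [-0.2, 0, 0.05, 0, 0]
    - [-0.2, 0, 0, 0, 0]
    - [-0.25, 0, 0, 0, 0]
    - [-0.25, 0, 0, 0, 0]
    - [-0.25, 0, 0, 0, 0]
    - [-0.25, 0, 0, 0, 0]
    - [-0.25, 0, 0, 0, 0]
    - [-0.25, 0, 0, 0, 0]
    - [-0.2, 0, 0, 0, 0]
    - [-0.1, 0, 0, 0, 0]
    - [-0.1, 0, 0, 0, 0]
    - [0, 0, 0, 0, 0]

```text
time: 7.3
tool_pos: [0.553, -0.1618, 0.0599]
ee_rot: [3.141, 0.0, 2.783]
contact_force: [-1.1, -0.4, 0.9]
gripper_width: 0.0003
grasp_force: 0.0
```

Emit:
servo_tool:
  targets:
    - [-0.06, 0, 0, 0, 0]
    - [-0.06, 0, 0, 0, 0]
    - [0, 0, 0, 0, 0]

```text
time: 7.68
tool_pos: [0.5557, -0.1628, 0.06]
ee_rot: [3.142, -0.0, 2.783]
contact_force: [-0.3, 0.2, -1.2]
gripper_width: 0.0003
grasp_force: 0.5
```

Emit:
servo_tool:
  targets:
    - [-0.06, 0, 0, 0, 0]
    - [-0.06, 0, 0, 0, 0]
    - [0, 0, 0, 0, 0]

```text
time: 8.05
tool_pos: [0.5579, -0.1637, 0.06]
ee_rot: [-3.141, -0.002, 2.783]
contact_force: [-4.1, 2.3, 2.8]
gripper_width: 0.0002
grasp_force: 2.5
```

Emit:
servo_tool:
  targets:
    - [-0.06, 0, 0, 0, 0]
    - [-0.04, 0, 0, 0, 0]
    - [0, 0, 0, 0, 0]

```text
time: 8.43
tool_pos: [0.5583, -0.164, 0.06]
ee_rot: [-3.141, -0.006, 2.783]
contact_force: [-14.9, 7.0, 8.9]
gripper_width: -0.0001
grasp_force: 7.9
```

Emit:
servo_tool:
  targets:
    - [0.3, 0, 0, 0, 0]
    - [0.4, 0, -0.2, 0, 0]
    - [0.3, 0, -0.8, 0, 0]
    - [0, 0, -1, 0, 0]
    - [0, 0, -1, 0, 0]
    - [0, 0, -1, 0, 85]
    - [0, 0, -0.8, 0, 85]
    - [0, 0, -0.4, 0, 85]
    - [0, 0, 0, 0, 85]
    - [0, 0, 0, 0, 85]

```text
time: 9.68
tool_pos: [0.537, -0.1558, 0.1888]
ee_rot: [-3.141, -0.002, 2.783]
contact_force: [-0.2, -0.2, -0.3]
gripper_width: 0.0851
grasp_force: 0.0
```

```bash
python3 m.py w2; python3 - <<'E'
from h import *
a=np.radians(-20.5); u=np.array([np.cos(a),np.sin(a)]); v=np.array([-u[1],u[0]])
s=ctrl.state(); print("tcp uv",s["tool_pos"][:2]@u,s["tool_pos"][:2]@v)
D=np.load("w2.npz"); W=cloud(D["K"],D["T"],D["d"]).reshape(-1,3)
A=W[:,:2]@u; B=W[:,:2]@v; Z=W[:,2]; n=(np.abs(A-.625)<.13)&(np.abs(B-.0425)<.06)
def rep(t,m):
    m=m&n
    if m.sum(): print(t,m.sum(),"u",np.percentile(A[m],[1,5,50,95,99]).round(4),"v",np.percentile(B[m],[1,5,50,95,99]).round(4),"z",np.median(Z[m]).round(4))
c=(Z>.044)&(Z<.0535)
rep("catL",c&(B>.0425+.021)&(B<.0425+.03)); rep("catR",c&(B<.0425-.021)&(B>.0425-.03))
rep("cover",(Z>.0535)&(Z<.06)); rep("ridge",(Z>.063)&(Z<.072)); rep("carrier end",c&(np.abs(B-.0425)<.018))
E
```

```text
[ 0.537  -0.1558  0.1888] [-1.7999e+02 -1.0000e-01  1.5946e+02] 9.675 [-0.2 -0.2 -0.3]
cover_ridge 0.66 317 326 [ 0.6095 -0.1838  0.0549]
catch_left_pad 0.76 354 315 [ 0.6133 -0.1564  0.049 ]
catch_left_pad 0.16 428 3 [ 0.4293 -0.036   0.0074]
catch_right_pad 0.6 285 315 [ 0.5954 -0.2036  0.0492]
cassette 0.92 320 316 [ 0.6017 -0.1789  0.0561]
cassette 0.2 287 314 [ 0.5951 -0.2023  0.0493]
(array([9520,  885,  283,  329,  452, 4484,  128,  136,  145,  179,  168,
        185,  562, 3706, 2145,   99,  598,    0,    0,    0,    0,    0]), array([0.   , 0.004, 0.008, 0.012, 0.016, 0.02 , 0.024, 0.028, 0.032,
       0.036, 0.04 , 0.044, 0.048, 0.052, 0.056, 0.06 , 0.064, 0.068,
       0.072, 0.076, 0.08 , 0.084, 0.088]))
0.0525 5850 0.0558 ((611.0001220703125, -183.01446533203125), (40.09434509277344, 97.35233306884766), 69.39057159423828)
0.063 625 0.0656 ((571.3209228515625, -168.1145477294922), (30.024595260620117, 10.095983505249023), 69.21516418457031)
tcp uv 0.5578557302819377 0.04207086548853484
catL 264 u [0.6233 0.6236 0.6353 0.6482 0.6493] v [0.0645 0.0646 0.067  0.0695 0.07  ] z 0.0495
catR 258 u [0.6232 0.6235 0.6343 0.6476 0.6492] v [0.0151 0.0153 0.0181 0.0204 0.0206] z 0.0495
cover 5811 u [0.5886 0.592  0.638  0.6798 0.6836] v [0.0229 0.0243 0.0426 0.0608 0.0622] z 0.0558
ridge 625 u [0.5892 0.5895 0.5936 0.5983 0.5988] v [0.0277 0.029  0.0426 0.0561 0.0575] z 0.0656
carrier end 241 u [0.5881 0.5882 0.5887 0.5891 0.5892] v [0.0248 0.0263 0.0426 0.0588 0.0602] z 0.0484
```

View pics/w2.png

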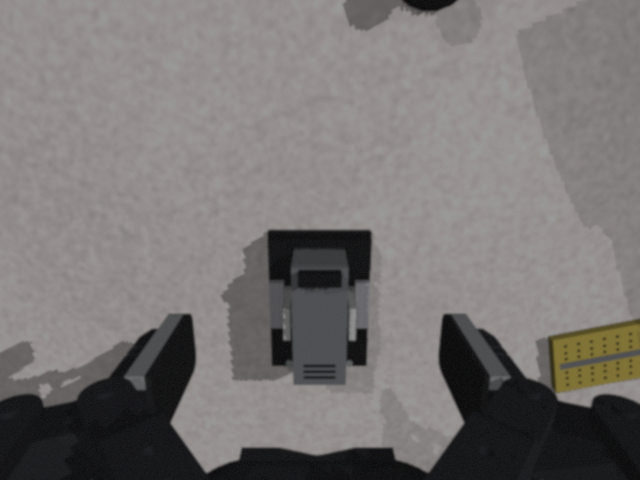

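The cover is shut: the ridge sits 42 mm behind the catches at (320,278). The catches are at u=0.636, v=0.0426. I descend with the fingers on both sides of them.

Emit:
servo_tool:
  targets:
    - [-0.5, 0.02, 0, 0, 85]
    - [-0.8, 0, 0, 0, 85]
    - [-0.8, 0, 0, 0, 85]
    - [-0.7, 0, 0.3, 0, 85]
    - [-0.33, 0, 0.8, 0, 85]
    - [0, 0, 1, 0, 85]
    - [0, 0, 1, 0, 85]
    - [0, 0, 1, 0, 85]
    - [0, 0, 1, 0, 85]
    - [0, 0, 0.6, 0, 85]
    - [0, 0, 0.4, 0, 85]
    - [0, 0, 0, 0, 85]

```text
time: 11.48
tool_pos: [0.6106, -0.1829, 0.0369]
ee_rot: [-3.141, -0.001, 2.783]
contact_force: [-1.0, -0.0, -1.2]
gripper_width: 0.0851
grasp_force: 0.0
```

Emit:
servo_tool:
  targets:
    - [0, 0, 0.25, 0, 85]
    - [0, 0, 0.25, 0, 85]
    - [0, 0, 0, 0, 85]

```text
time: 11.85
tool_pos: [0.6105, -0.1828, 0.0244]
ee_rot: [-3.142, -0.001, 2.783]
contact_force: [-0.1, 0.4, -0.1]
gripper_width: 0.0853
grasp_force: 0.0
```

Emit:
servo_tool:
  targets:
    - [0, 0, 0.06, 0, 70]
    - [0, 0, 0, 0, 60]
    - [0, 0, 0, 0, 50]
    - [0, 0, 0, 0, 44]
    - [0, 0, 0, 0, 36]
    - [0, 0, 0, 0, 30]
    - [0, 0, 0, 0, 30]
    - [0, 0, 0, 0, 30]
  squeeze: 35

```text
time: 12.85
tool_pos: [0.6115, -0.1826, 0.0254]
ee_rot: [3.141, 0.002, 2.784]
contact_force: [-3.4, 3.0, 8.9]
gripper_width: 0.0397
grasp_force: 37.0
```

```bash
python3 - <<'E'
from h import *
K,T,im,d=grab("wrist"); K2,T2,im2,d2=grab("side")
for q in ["catch_left_pad","cassette"]: print(q,[(r["score"],r["at"]) for r in models.find_in("wrist",q)[:2]])
a=im[200:420,170:470]; c=w2px(K2,T2,np.array([.611,-.183,.05])).astype(int); print(c)
b=cv2.resize(im2[c[1]-55:c[1]+55,c[0]-75:c[0]+75],(600,440),interpolation=cv2.INTER_CUBIC)
cv2.imwrite("pics/g1.png",cv2.resize(a,(600,440))[:,:,::-1]); cv2.imwrite("pics/g2.png",b[:,:,::-1])
E
```

```text
catch_left_pad []
cassette [(0.89, [0.495, 0.6571])]
[360 179]
```

View pics/g1.png

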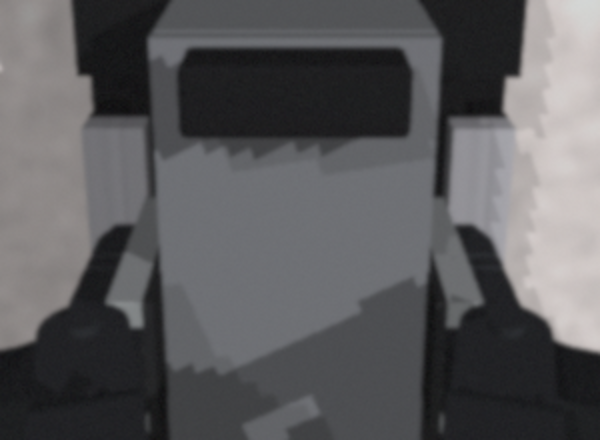

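View pics/g2.png

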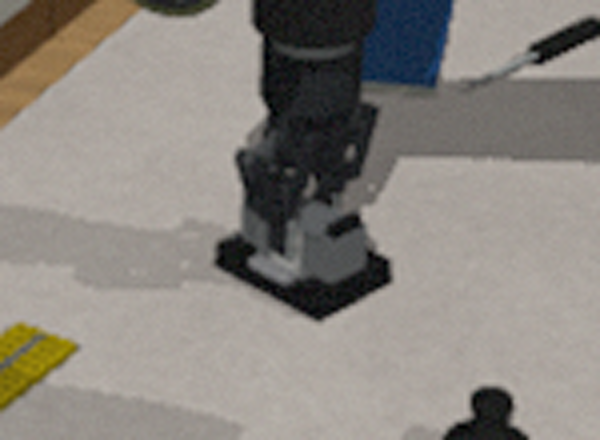

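Emit:
servo_tool:
  targets:
    - [0, 0, -0.08, 0, 30]
    - [0, 0, 0, 0, 30]

```text
time: 13.3
tool_pos: [0.6109, -0.1827, 0.0255]
ee_rot: [3.141, -0.0, 2.783]
contact_force: [0.2, 1.7, 1.9]
gripper_width: 0.0397
grasp_force: 36.3
```

Emit:
servo_tool:
  targets:
    - [0, 0, -0.06, 0, 30]
    - [0, 0, -0.06, 0, 30]
    - [0, 0, 0, 0, 30]

```text
time: 13.68
tool_pos: [0.6105, -0.183, 0.028]
ee_rot: [-3.141, -0.001, 2.783]
contact_force: [-0.9, 0.3, -3.5]
gripper_width: 0.0399
grasp_force: 35.6
```

Emit:
servo_tool:
  targets:
    - [0, 0, -0.1, 0, 30]
    - [0, 0, -0.12, 0, 30]
    - [0, 0, -0.12, 0, 30]
    - [0, 0, -0.12, 0, 30]
    - [0, 0, 0, 0, 30]

```text
time: 14.3
tool_pos: [0.6111, -0.1829, 0.0405]
ee_rot: [3.141, 0.001, 2.783]
contact_force: [-0.5, -0.2, -3.1]
gripper_width: 0.0395
grasp_force: 35.6
```

Emit:
servo_tool:
  targets:
    - [0, 0, -0.2, 0, 30]
    - [0, 0, -0.4, 0, 30]
    - [0, 0, -0.5, 0, 30]
    - [0, 0, -0.5, 0, 30]
    - [0, 0, -0.5, 0, 30]
    - [0, 0, -0.5, 0, 30]
    - [0, 0, -0.5, 0, 30]
    - [0, 0, -0.5, 0, 30]
    - [0, 0, -0.5, 0, 30]
    - [0, 0, -0.4, 0, 30]
    - [0, 0, -0.2, 0, 30]
    - [0, 0, 0, 0, 30]

```text
time: 15.8
tool_pos: [0.6109, -0.1829, 0.1578]
ee_rot: [3.141, 0.0, 2.783]
contact_force: [-0.6, 0.1, -2.9]
gripper_width: 0.0397
grasp_force: 35.7
```

Emit:
servo_tool:
  targets:
    - [0, 0, 0, 0, 30]
    - [0, 0, 0, 0, 30]
    - [0, 0, 0, 0, 30]

```text
time: 16.18
tool_pos: [0.6107, -0.1829, 0.1572]
ee_rot: [-3.141, -0.001, 2.783]
contact_force: [0.1, -0.2, -2.5]
gripper_width: 0.0397
grasp_force: 35.7
```

```bash
python3 - <<'E'
from h import *
s=ctrl.state(); print(s["tool_pos"],s["contact_force"].round(1),s["gripper_width"],s["grasp_force"],s["time"])
a=np.radians(-20.5); u=np.array([np.cos(a),np.sin(a)]); v=np.array([-u[1],u[0]])
K,T,im,d=grab("wrist"); W=cloud(K,T,d).reshape(-1,3); A=W[:,:2]@u; B=W[:,:2]@v; Z=W[:,2]
n=(np.abs(A-.635)<.09)&(np.abs(B-.0425)<.019)&(Z>.1)
for lo,hi in [(.158,.176),(.176,.19)]:
    m=n&(Z>lo)&(Z<hi)
    if m.sum()>20: print(lo,m.sum(),np.percentile(A[m],[1,50,99]).round(4),np.percentile(B[m],[1,50,99]).round(4),"z",np.median(Z[m]), "slopes",np.linalg.lstsq(np.c_[A[m],B[m],np.ones(m.sum())],Z[m],rcond=None)[0][:2])
K2,T2,im2,d2=grab("side"); c=w2px(K2,T2,np.array([.611,-.183,.12])).astype(int); 
y0=max(c[1]-70,0); b=cv2.resize(im2[y0:y0+150,c[0]-75:c[0]+75],(450,450),interpolation=cv2.INTER_CUBIC)
cv2.imwrite("pics/l1.png",np.hstack([b,cv2.resize(im[160:460,200:433],(350,450))])[:,:,::-1])
E
```

```text
[ 0.61073196 -0.18293099  0.15720262] [ 0.1 -0.2 -2.5] 0.03972680858095314 35.6762551702559 16.175
0.158 1530 [0.5878 0.5882 0.5885] [0.0238 0.0426 0.061 ] z 0.16781870794934892 slopes [1.19958480e+00 1.03168856e-03]
0.176 25543 [0.5881 0.6271 0.666 ] [0.0238 0.0428 0.0612] z 0.18738295445004047 slopes [0.02097911 0.00229576]
```

View pics/l1.png

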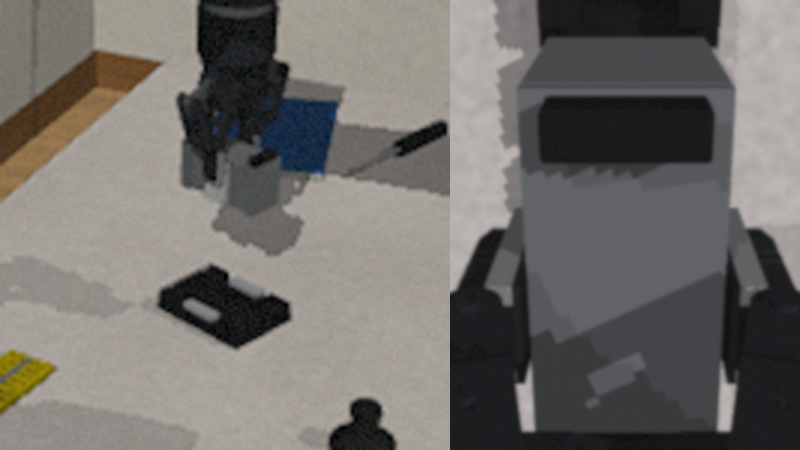

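The side view shows the dock empty and the cassette hanging level from the gripper. Its cover is flush and its underside is about 13.7 cm up. The wrist carries about 2.7 N, which matches the 0.27 kg with the cell in.

```bash
python3 -c "
from station import ctrl
print(ctrl.hand_in())"
```

```text
the job is handed in; nothing more can be done
None
```

I shut the loaded cassette's cover, lifted it level out of its dock and handed the job in at about 16 s, still holding it squeezed, with its underside about 13.7 cm above the desk.

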